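# Unstack the pile into the set-down trays

### The job

Take the pile on the workbench apart and lay each thing flat and the same way up inside the lip of its own tray: the small black roll of tape in the square yellow tray, the solder reel in the round red dish, the grey hub in the short green tray and the black power adapter in the long white tray. Let nothing from the pile topple on the way, and leave the lime-green note pad where it is.

Things in the scene. Friction and masses are not known exactly. Their poses are not given: they have to be found in the camera images.
- black_tape: small roll of black-brown tape lying flat, top of the pile. About 52 mm diameter, 19 mm high, solid for grasping (the hole cannot be used). Origin: centre of the underside, z up. May be gripped at any yaw.
- solder_reel: silver-grey solder reel standing on its flange, second from the top. 54 mm diameter, 38 mm high. Origin: centre of the underside, z up. May be gripped at any yaw.
- usb_hub: light grey flat USB hub, third from the top. 35 mm along its x, 90 mm along its y, 18 mm high. Origin: centre of the underside, z up. Grip across x.
- power_brick: black mains adapter, bottom of the pile, on the bench. Its block, centred at the origin, is 62 mm along x, 124 mm along y, 34 mm high; with a cord stub at each end (for looks, do not grip) 166 mm along y. Origin: centre of the underside, z up. Grip across x. Either end may lie either way in the tray. Each thing of the pile lies within 9 mm of the centre of the one below.
- yellow_tray: square yellow set-down tray with a dark liner, fixed to the bench. Inside 75 x 75 mm, floor 3 mm above the bench, lip 5 mm wide whose top is 7 mm above the bench. Origin: centre of the underside; x and y along its sides. Place for the tape; any yaw of the tape.
- red_dish: round red set-down dish with a dark liner, fixed to the bench. Inside diameter about 75 mm, floor 3 mm above the bench, lip 5 mm wide whose top is 7 mm above the bench. Origin: centre of the underside. Place for the solder reel.
- green_tray: short green set-down tray with a dark liner, fixed to the bench. Inside 56 mm along its x, 112 mm along its y, floor 3 mm above the bench, lip 5 mm wide whose top is 7 mm above the bench. Origin: centre of the underside. Place for the hub, hub y along tray y (either way round).
- white_tray: long white set-down tray with a dark liner, fixed to the bench. Inside 84 mm along its x, 186 mm along its y, floor 3 mm above the bench, lip 5 mm wide whose top is 7 mm above the bench. Origin: centre of the underside. Place for the power adapter, its y along the tray's y (either way round).
- note_pad: bystander: lime-green sticky note pad, 78 x 77 mm, 20 mm high, loose. Origin: centre of the underside. Do not move it.
Not all that is in view belongs to the job. What is shaped like the red_dish but orange or pink is not meant.

How it is judged (in metres and radians):
At the end, for the whole second after the job is handed in: All four released and still, each flat (2 degrees) on its own tray floor inside the lip: underside under 5 mm above the bench; centre offsets along tray axes at most 15 mm (tape, reel), 14 across and 15 along (hub), 14 across and 34 mm along (adapter) (x of black_tape in the frame of yellow_tray between -0.015 and 0.015 m and y of black_tape in the frame of yellow_tray between -0.015 and 0.015 m and z of black_tape in the frame of yellow_tray between 0.001 and 0.005 m and angle between each of black_tape, solder_reel, usb_hub, power_brick's own z axis and vertical below 0.035 rad and linear speed of each of black_tape, solder_reel, usb_hub, power_brick below 0.01 m/s and angular speed of each of black_tape, solder_reel, usb_hub, power_brick below 0.1 rad/s and x of solder_reel in the frame of red_dish between -0.015 and 0.015 m and y of solder_reel in the frame of red_dish between -0.015 and 0.015 m and z of solder_reel in the frame of red_dish between 0.001 and 0.005 m and x of usb_hub in the frame of green_tray between -0.014 and 0.014 m and y of usb_hub in the frame of green_tray between -0.015 and 0.015 m and z of usb_hub in the frame of green_tray between 0.001 and 0.005 m and x of power_brick in the frame of white_tray between -0.014 and 0.014 m and y of power_brick in the frame of white_tray between -0.034 and 0.034 m and z of power_brick in the frame of white_tray between 0.001 and 0.005 m); the robot touches nothing.
It fails at once if a thing from the pile toppled (tilted more than 40 degrees) (angle between any of power_brick, usb_hub, solder_reel, black_tape's own z axis and vertical above 0.7 rad).
It fails at once if note_pad moved more than 20 mm (distance of note_pad from where it was at the start of the episode above 0.02 m).
It also fails if it takes over 109 s, if anything falls off the work surface, if the arm or the gripper's body presses on something with over 40 N, if the wrist force passes 120 N, or if a joint passes its speed limit or range.

### The arm

A 6-joint arm with a two-finger parallel gripper is mounted at the origin on the work surface; the furniture and walls round the work are solid. World frame = base frame: x ahead of the robot, y to its left, z up, the work surface at z = 0. Lengths are in m, angles in degrees, forces in N, time in s.
With the tool pointing down it reaches from about 0.325 to 0.9 m from the base axis. Payload 6.1 kg.
Tool frame: the origin (TCP) lies on the centre line of the jaws, within the pads' length; the fingertips stand 17 mm ahead of it and the grasp point (between the pads) lies 2 mm behind it; z points along the fingers, y is the line along which they close (so a half turn about z gives the same grasp; the last joint's range is limited). The gripper opens to 87 mm and grips with 3 to 60 N. Pads are 19 mm wide; open, the fingers measure 117 mm over their backs; the gripper's body (75 mm by 190 mm) begins 51 mm behind the grasp point.
Start: joints at [67.947, 12.628, 87.462, -0, 79.91, -7.225], TCP at [0.16, 0.604, 0.24] pointing down, gripper open.
Joint ranges: [-170.65, 170.65], [-52.31, 119.04], [5.05, 147.46], [-71.25, 251.25], [11.57, 151.72], [-153.62, 153.62]. Speed limits (degrees/s): [147.25, 147.25, 172.46, 180, 180, 180].

### API

Orientations are given as [roll, pitch, yaw] about the fixed x, y, z axes, in that order (R = Rz(yaw) Ry(pitch) Rx(roll)).
In Python, from rig import bot gives the robot as it stands.
- The arm moves only by the tool servo_tool, never from a script. Its argument "commands" is a list of rows, each a list of 5 numbers: the shift along the tool's x, y, z in m, then the turn about the tool's z in degrees, then the finger opening in m, from 0 to 0.087. A call has 1 to 5 rows; each row shifts and turns the commanded pose from where the row before left it, along the tool's axes as they then stand; what a row does not reach is not made up. A row lasts 1/8 s, in which the tool goes at most 62.5 mm and 10.7 degrees, less where a joint would pass 70% of its speed; a pose out of reach is approached as far as the arm can. A call with a gripper value outside its range is refused whole. The fingers move at their own pace and stop on an object; "force" is the grip in N (left out, the last holds). Time passes only in rows, so rows that do not move let the fingers close. It gives the time, the measured TCP pose, the force, the opening and the grip force at its end, in the units of the state.
- bot.observe(): the state, without advancing time (a new reading comes with each control period).
- bot.snapshot(name): name is "scene" or "top" or "wrist"; returns the picture (384x512x3 uint8, red, green, blue); there is no depth.
- bot.camera_params(name): a dict with "fov_y" (degrees; the focal length in pixels is half the picture's height over the tangent of half this angle, whatever the lens; pixels are square), "cx", "cy" (the principal point, pixels), "world_from_camera" (4x4, takes a point from camera to world coordinates). Camera axes: x right, y down, z forward; pixel columns grow to the right and rows downward; lengths in m; the calibration is good to about 2 mm. A picture is of the moment at which its call begins: read the wrist's pose just before it. camera_params takes no time and is no camera call; for the wrist camera it gives the pose at the moment of the call.
- bot.finish_job(): hands the job in; it is judged then, once.
The state is a dict: "time_s": time; "joints": joint angles; "joint_vel": joint speeds; "effort": joint torques, N m; "tool_pos": TCP position; "ee_rot": TCP orientation; "force": force on the tool from outside, world axes, zero at the start; "moment": the same for the moment, N m; "opening": opening from 0.0 (shut) to 1.0 (fully open); "finger_force": force on a finger pad.
Only numpy, scipy, OpenCV 4.12 (cv2) and the standard library are available. Lean on these libraries where they do the work, as an engineer would, in place of code of your own. Each camera call takes 0.05 s, during which the arm holds its last target. There are 200 camera calls.

## Working session

There is one attempt and no reset: what is moved stays moved. The work goes in short steps, Python scripts to look and compute and a tool call to move; the robot and the scene stay as the last step left them, time stands still between calls to the robot, and variables do not carry over. Pictures are saved under pics/ and viewed, at most 14 in all, crops included, and the job is handed in when it is done.

Besides the shell and the picture viewer there is one more tool, called after "Call:" as name([rows], argument=value, ...), one row to a line, values as JSON. servo_tool: Moves the arm, as the interface text tells. Its arguments: {"type":"object","properties":{"commands":{"type":"array","items":{"type":"array","items":{"type":"number"}}},"force":{"type":"number"}},"required":["commands"]}

```bash
mkdir -p pics; ls; python3 - <<'E'
from rig import bot
import cv2,json,numpy as np
for n in("top","scene"):
    cv2.imwrite(f"pics/{n}0.png",bot.snapshot(n)[:,:,::-1])
    p=bot.camera_params(n);print(n,p["fov_y"],p["cx"],p["cy"],np.round(p["world_from_camera"],3).tolist(), [k for k in p])
s=bot.observe();print(s)
E
```

```text
pics
top 50.88021787480617 249.80092654930735 193.77433496263194 [[-0.038, -0.977, 0.207, 0.354], [-0.999, 0.039, -0.003, 0.122], [-0.005, -0.207, -0.978, 1.029], [0.0, 0.0, 0.0, 1.0]] ['fov_y', 'cx', 'cy', 'world_from_camera']
scene 45.693707730199186 254.49386866896597 188.11786977935927 [[0.688, -0.464, 0.558, -0.207], [-0.725, -0.418, 0.547, -0.656], [-0.021, -0.781, -0.624, 0.942], [0.0, 0.0, 0.0, 1.0]] ['fov_y', 'cx', 'cy', 'world_from_camera']
{'time_s': 0.1, 'joints': array([ 6.79470748e+01,  1.26701640e+01,  8.75208029e+01, -8.72354345e-04,
        7.99099228e+01, -7.22514544e+00]), 'joint_vel': array([-0.00429343, -0.17569284, -0.11186719, -0.02507288, -0.04420909,
        0.02679979]), 'effort': array([ 4.87439047e-04, -4.95948780e+01, -3.88515043e+01,  7.02387071e-02,
        5.15964883e-02, -3.74793035e-05]), 'tool_pos': array([0.15975221, 0.60368002, 0.23853795]), 'ee_rot': array([-1.79899803e+02, -1.18369735e-02,  1.65172363e+02]), 'force': array([-1.04226712,  0.33447537, -1.36726369]), 'moment': array([ 2.98935254e-02,  2.14682152e-02, -3.30503156e-05]), 'finger_force': 0.0, 'opening': 1.0023069297194975}
```

View pics/top0.png

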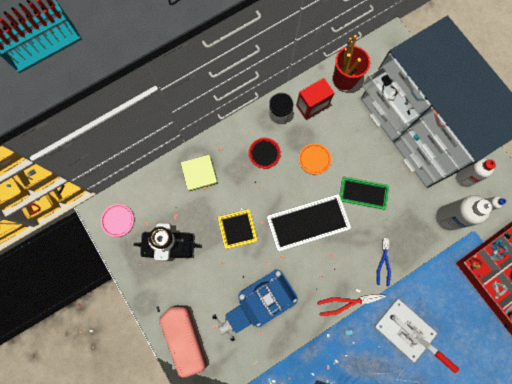

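View pics/scene0.png

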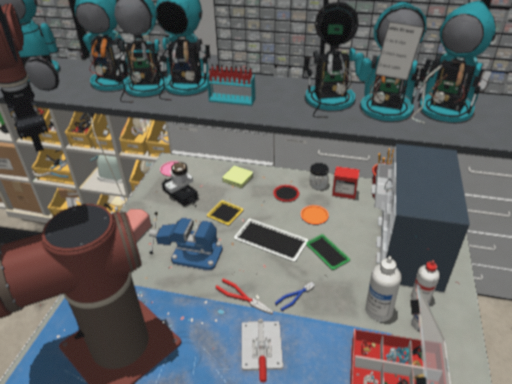

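```bash
cat > h.py <<'E'
import numpy as np,cv2
from rig import bot
def K(p):return 192/np.tan(np.radians(p["fov_y"]/2))
def ray(p,uv):
    T=np.array(p["world_from_camera"]);uv=np.atleast_2d(uv).astype(float);f=K(p)
    d=np.c_[(uv[:,0]-p["cx"])/f,(uv[:,1]-p["cy"])/f,np.ones(len(uv))]@T[:3,:3].T
    return T[:3,3],d
def onz(p,uv,z):
    o,d=ray(p,uv);return o+d*((z-o[2])/d[:,2])[:,None]
def proj(p,X):
    T=np.linalg.inv(p["world_from_camera"]);c=np.atleast_2d(X)@T[:3,:3].T+T[:3,3];f=K(p)
    return np.c_[c[:,0]/c[:,2]*f+p["cx"],c[:,1]/c[:,2]*f+p["cy"]]
def rect(p,cnt,z):
    w=onz(p,cnt.reshape(-1,2),z)[:,:2]
    (c,s,a)=cv2.minAreaRect((w*1000).astype(np.float32));return np.round(c,1),np.round(s,1),round(a,1)
def biggest(m,box=None):
    m=m.astype(np.uint8)
    if box: q=np.zeros_like(m);q[box[1]:box[3],box[0]:box[2]]=1;m=m*q
    cs=cv2.findContours(m,cv2.RETR_EXTERNAL,cv2.CHAIN_APPROX_NONE)[0]
    return max(cs,key=cv2.contourArea)
E
python3 - <<'E'
from h import *
im=cv2.imread("pics/top0.png");p=bot.camera_params("top")
H,S,V=[c.astype(int) for c in cv2.split(cv2.cvtColor(im,cv2.COLOR_BGR2HSV))]
ms={"yellow":((H>18)&(H<32)&(S>150),(205,195,270,260)),"red":(((H<8)|(H>172))&(S>120)&(V>80),(240,130,288,175)),
"green":((H>50)&(H<85)&(S>100),(330,165,400,220)),"white":((S<40)&(V>200),(255,185,360,260)),"pad":((H>25)&(H<45)&(S>60)&(V>150),(170,145,225,200))}
for n,(m,b) in ms.items():
    c=biggest(m,b);print(n,rect(p,c,.007 if n!="pad" else .02))
    if n=="red":
        w=onz(p,c.reshape(-1,2),.007)[:,:2]*1000;print(cv2.fitEllipse(w.astype(np.float32)))
for uv in[(281,108),(315,98),(350,70),(161,237),(160,345),(262,300)]:print(uv,onz(p,uv,.05).round(3))
cv2.imwrite("pics/pile.png",cv2.resize(im[205:285,115:220],None,fx=7,fy=7,interpolation=cv2.INTER_CUBIC))
E
```

```text
yellow (array([481.5, 154.5]), array([83.5, 84.1]), 12.3)
red (array([680.3,  76.7]), array([84.3, 82.5]), 41.6)
((680.4163818359375, 76.71775817871094), (82.68244171142578, 83.5850601196289), 114.1488265991211)
green (array([ 562. , -175.5]), array([120.9,  65.4]), 76.5)
white (array([491.3, -27.6]), array([ 95. , 197.5]), 14.9)
pad (array([630.8, 249.9]), array([78.9, 78.2]), 13.6)
(281, 108) [[0.786 0.03  0.05 ]]
(315, 98) [[ 0.81 -0.06  0.05]]
(350, 70) [[ 0.886 -0.159  0.05 ]]
(161, 237) [[0.463 0.339 0.05 ]]
(160, 345) [[0.215 0.339 0.05 ]]
(262, 300) [[0.306 0.1   0.05 ]]
```

View pics/pile.png

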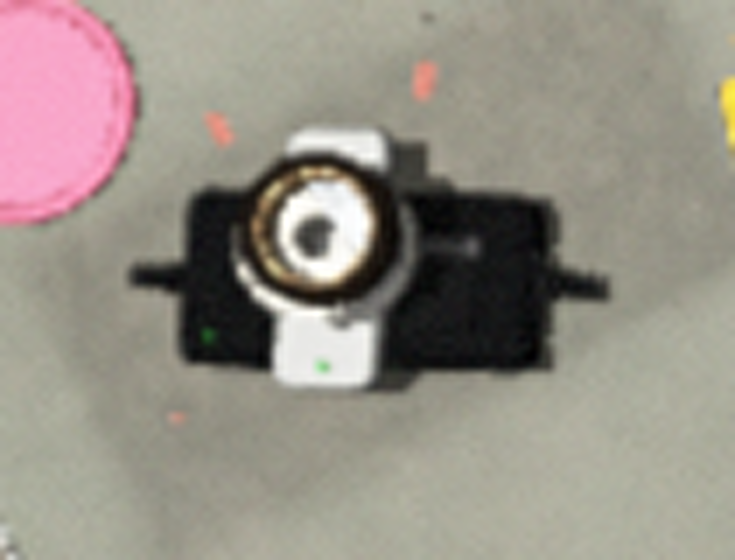

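The pile is at top pixel (161,238). The tape ring is at about (161,238), with the silver reel under it, the white-grey hub pointing up and down the picture, and the black adapter lying left to right with its cords at (135,244) and (201,246).

Possible mix-ups:
- **Tape:** black cup (281,108). The tape is the ring on top of the pile (161,238).
- **Red dish:** orange (315,159) and pink (118,220). The red-rimmed one is at (265,153).
- **Yellow tray (238,229):** lime pad (199,173).
- **Hub, reel and adapter:** only found in the pile.

The crop confirms the choice.

```bash
python3 - <<'E'
from h import *
im=cv2.imread("pics/top0.png");p=bot.camera_params("top")
H,S,V=[c.astype(int) for c in cv2.split(cv2.cvtColor(im,cv2.COLOR_BGR2HSV))]
hub=(S<40)&(V>150);c=cv2.findContours(hub[205:285,115:220].astype(np.uint8),cv2.RETR_EXTERNAL,cv2.CHAIN_APPROX_NONE,offset=(115,205))[0]
for q in c:
    if cv2.contourArea(q)>20: print("bright",cv2.boundingRect(q),cv2.contourArea(q))
c=biggest(V<60,(130,205,212,285))
print("dark",cv2.boundingRect(c),rect(p,c,.034))
m=cv2.morphologyEx((V<60).astype(np.uint8),cv2.MORPH_OPEN,np.ones((9,9)))
c=biggest(m,(130,225,212,285));print("brick",cv2.boundingRect(c),rect(p,c,.034))
print("tape",onz(p,(161.1,237.6),.109).round(4))
# hub corners by crop pixels
uv=np.array([[290,135],[385,135],[378,383],[275,380]])/7+[115,205]
w=onz(p,uv,.052);print(w.round(4),w.mean(0))
uv=np.array([[185,192],[550,200],[548,368],[182,362]])/7+[115,205]
w=onz(p,uv,.034);print(w.round(4),w.mean(0))
t=np.array([.16,.604]);d=onz(p,(161.1,237.6),.109)[0,:2]-t;y=np.radians(165.17)
print(d,"tool",d@[np.cos(y),np.sin(y)],d@[np.sin(y),-np.cos(y)])
E
```

```text
bright (149, 243, 20, 18) 139.5
bright (155, 231, 13, 14) 124.0
bright (115, 205, 105, 80) 4706.5
dark (134, 227, 67, 33) (array([449.1, 326.5]), array([162.4,  75.7]), 81.6)
brick (170, 234, 24, 24) (array([441.9, 291.4]), array([56.3, 56.2]), 87.8)
tape [[0.4549 0.3254 0.109 ]]
[[0.4941 0.3496 0.052 ]
 [0.4928 0.3165 0.052 ]
 [0.4075 0.3187 0.052 ]
 [0.4099 0.3539 0.052 ]] [0.45104187 0.33467717 0.052     ]
[[0.4778 0.3907 0.034 ]
 [0.47   0.2618 0.034 ]
 [0.4113 0.2631 0.034 ]
 [0.4183 0.3907 0.034 ]] [0.44437004 0.32657463 0.034     ]
[ 0.29489685 -0.27863434] tool -0.3563906913088748 -0.19387347199557892
```

Call:
servo_tool([
  [0,0,0,-6.2,0.087],
  [0,0,0,-6.1,0.087],
  [-0.038,-0.033,0,0,0.087],
  [-0.038,-0.033,0,0,0.087],
  [-0.038,-0.033,0,0,0.087],
], force=15)

```text
time_s: 0.72
tool_pos: [0.2701, 0.499, 0.239]
ee_rot: [-180.0, -0.0, 177.5]
force: [0.5, 0.0, 0.2]
opening: 1.002
finger_force: 0.0
```

Call:
servo_tool([
  [-0.038,-0.033,0,0,0.087],
  [-0.038,-0.033,0,0,0.087],
  [-0.038,-0.033,0,0,0.087],
  [-0.038,-0.033,0,0,0.087],
  [-0.02,-0.018,0,0,0.087],
])

```text
time_s: 1.35
tool_pos: [0.4361, 0.3408, 0.2391]
ee_rot: [-180.0, -0.0, 177.4]
force: [-0.6, -0.6, -0.4]
opening: 1.001
finger_force: 0.0
```

```bash
python3 - <<'E'
from h import *
im=bot.snapshot("wrist")
p=bot.camera_params("wrist");print(p["fov_y"],p["cx"],p["cy"],np.round(p["world_from_camera"],3).tolist());print(bot.observe()["tool_pos"])
cv2.imwrite("pics/w1.png",im[:,:,::-1])
np.save("w1.npy",p["world_from_camera"])
E
```

```text
69.54731670707194 259.23234673870445 189.65702206882662 [[0.048, 0.96, 0.277, 0.36], [0.999, -0.045, -0.015, 0.342], [-0.002, 0.278, -0.961, 0.384], [0.0, 0.0, 0.0, 1.0]]
[0.43776451 0.3391595  0.23907301]
```

View pics/w1.png

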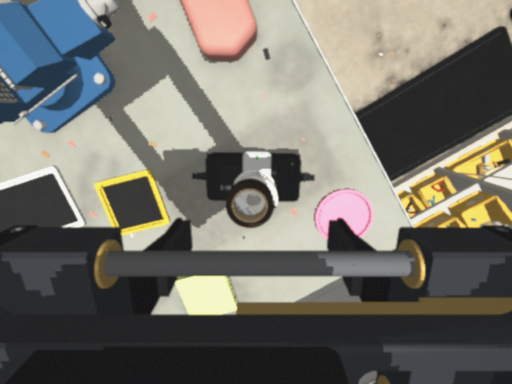

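```bash
cat >> h.py <<'E'
def to(x,y,z,yaw=None):
    "tool-frame shift from the current pose to world TCP x,y,z; closing axis = yaw-90"
    s=bot.observe();q=s["tool_pos"];a=np.radians(s["ee_rot"][2]);d=np.array([x,y])-q[:2]
    print("pos",q.round(4),"yaw",s["ee_rot"][2].round(2),"tool",np.round([d@[np.cos(a),np.sin(a)],d@[np.sin(a),-np.cos(a)],q[2]-z],4))
E
python3 - <<'E'
from h import *
p=bot.camera_params("wrist");im=cv2.imread("pics/w1.png");V=cv2.cvtColor(im,cv2.COLOR_BGR2GRAY)
print(onz(p,(250,201.5),.109).round(4))
cv2.imwrite("pics/w1c.png",cv2.resize(im[130:235,185:325],None,fx=5,fy=5,interpolation=cv2.INTER_CUBIC))
to(.455,.3255,.114)
E
```

```text
[[0.452  0.3271 0.109 ]]
pos [0.4378 0.3392 0.2391] yaw 177.29 tool [-0.0179 -0.0128  0.1251]
```

View pics/w1c.png

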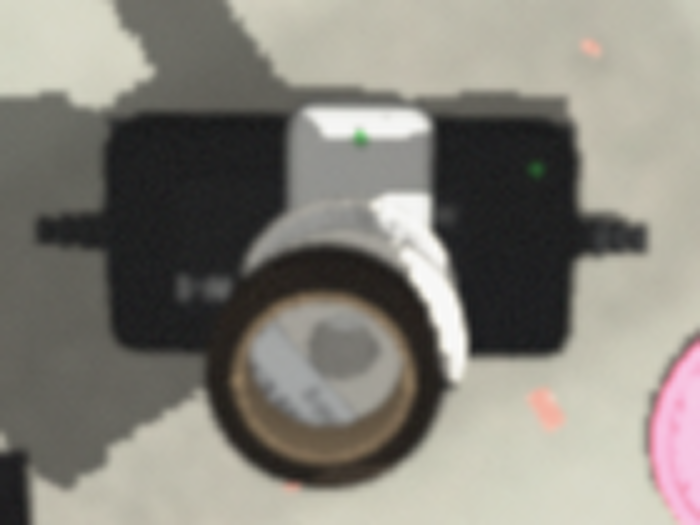

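Call:
servo_tool([
  [-0.0154,-0.012,0.01,0,0.087],
  [0,0,0.035,0,0.087],
  [0,0,0.035,0,0.087],
  [0,0,0.03,0,0.087],
  [0,0,0.015,0,0.087],
])

```text
time_s: 2.02
tool_pos: [0.4479, 0.3296, 0.1117]
ee_rot: [-179.9, -0.2, 177.5]
force: [-0.0, -0.6, 0.3]
opening: 0.997
finger_force: 0.0
```

Call:
servo_tool([
  [0,0,0,0,0.087],
  [0,0,0,0,0.06],
  [0,0,0,0,0.056],
  [0,0,0,0,0.045],
  [0,0,0,0,0.045],
])

```text
time_s: 2.65
tool_pos: [0.4498, 0.3303, 0.115]
ee_rot: [180.0, 0.0, 177.5]
force: [-0.0, 0.4, 1.3]
opening: 0.629
finger_force: 0.0
```

Call:
servo_tool([
  [0,0,0,0,0.045],
  [0,0,0,0,0.045],
  [0,0,0,0,0.045],
  [0,0,-0.005,0,0.045],
  [0,0,-0.02,0,0.045],
])

```text
time_s: 3.28
tool_pos: [0.4482, 0.3295, 0.1382]
ee_rot: [-179.9, -0.2, 177.5]
force: [-0.0, -0.2, -0.6]
opening: 0.577
finger_force: 15.0
```

Call:
servo_tool([
  [0,0,-0.02,0,0.045],
  [-0.008,-0.035,0,0,0.045],
  [-0.008,-0.04,0,0,0.045],
  [-0.01,-0.04,0,0,0.045],
  [-0.01,-0.035,0,0,0.045],
])

```text
time_s: 3.9
tool_pos: [0.4788, 0.1774, 0.1595]
ee_rot: [-180.0, -0.0, 177.5]
force: [-0.3, 0.2, -0.1]
opening: 0.573
finger_force: 15.0
```

Call:
servo_tool([
  [0,-0.024,0,0,0.045],
  [0,0,0.03,0,0.045],
  [0,0,0.03,0,0.045],
  [0,0,0.02,0,0.045],
  [0,0,0,0,0.045],
])

```text
time_s: 4.53
tool_pos: [0.4761, 0.1544, 0.0778]
ee_rot: [-180.0, -0.2, 177.5]
force: [0.4, -0.3, -0.9]
opening: 0.576
finger_force: 15.0
```

```bash
python3 - <<'E'
from h import *
im=bot.snapshot("top");cv2.imwrite("pics/t1.png",cv2.resize(im[150:300,110:290,::-1],None,fx=4,fy=4,interpolation=cv2.INTER_CUBIC))
to(.4785,.1545,.028)
E
```

```text
pos [0.4772 0.1546 0.0791] yaw 177.47 tool [-0.0013 -0.0001  0.0511]
```

View pics/t1.png

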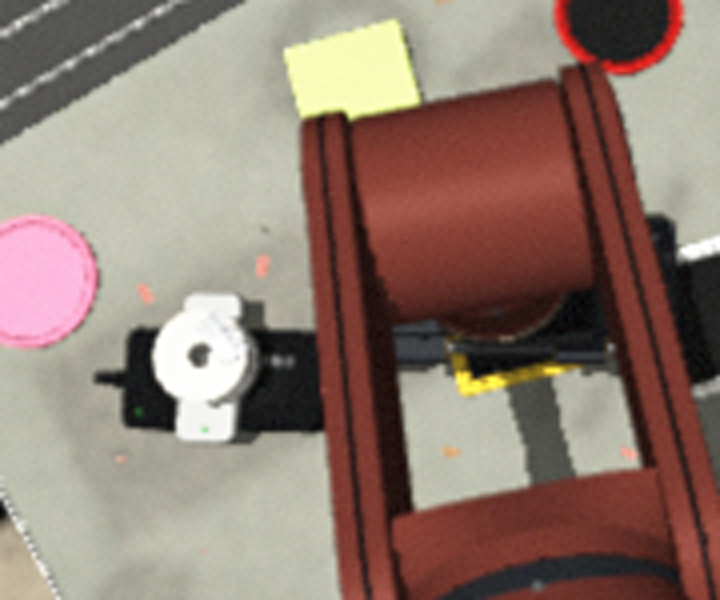

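Call:
servo_tool([
  [0,0,0.03,0,0.045],
  [0,0,0.014,0,0.045],
  [0,0,0.006,0,0.045],
  [0,0,0,0,0.045],
  [0,0,0,0,0.045],
])

```text
time_s: 5.2
tool_pos: [0.4786, 0.1548, 0.0304]
ee_rot: [180.0, 0.1, 177.5]
force: [-0.1, 0.4, -1.0]
opening: 0.574
finger_force: 15.0
```

Call:
servo_tool([
  [0,0,0,0,0.065],
  [0,0,0,0,0.07],
  [0,0,0,0,0.07],
  [0,0,0,0,0.07],
  [0,0,-0.01,0,0.07],
])

```text
time_s: 5.82
tool_pos: [0.477, 0.1546, 0.0392]
ee_rot: [-180.0, -0.1, 177.5]
force: [-0.8, 0.1, 0.6]
opening: 0.801
finger_force: 0.0
```

Call:
servo_tool([
  [0,0,-0.03,0,0.087],
  [0,0,-0.05,0,0.087],
  [0,0,-0.05,0,0.087],
  [0,0,-0.03,0,0.087],
  [0,0,0,0,0.087],
])

```text
time_s: 6.45
tool_pos: [0.4799, 0.1551, 0.2035]
ee_rot: [179.9, 0.4, 177.5]
force: [-0.0, -0.3, -0.7]
opening: 0.999
finger_force: 0.0
```

```bash
python3 - <<'E'
from h import *
p=bot.camera_params("top");w=onz(p,(160.75,238.75),.09);print("reel",w)
to(w[0,0],w[0,1],.08)
im=bot.snapshot("wrist");cv2.imwrite("pics/w2.png",im[:,:,::-1])
E
```

```text
reel [[0.45434014 0.33036365 0.09      ]]
pos [0.4799 0.1551 0.2035] yaw 177.48 tool [0.0333 0.174  0.1235]
```

View pics/w2.png

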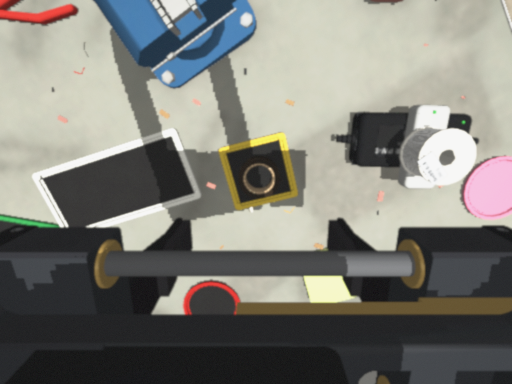

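```bash
python3 - <<'E'
from h import *
p=bot.camera_params("wrist");print(onz(p,[(447,157)],.09)[0].round(4))
p["cx"];print("tape",onz(p,[(258,178)],.022)[0].round(4))
E
```

```text
[0.4513 0.3302 0.09  ]
tape [0.4803 0.152  0.022 ]
```

Call:
servo_tool([
  [0.004,0.034,0,0,0.087],
  [0.008,0.036,0,0,0.087],
  [0.008,0.036,0,0,0.087],
  [0.008,0.036,0,0,0.087],
  [0.005,0.032,0,0,0.087],
])

```text
time_s: 7.12
tool_pos: [0.451, 0.3307, 0.1974]
ee_rot: [-179.9, -0.2, 177.5]
force: [0.5, -0.6, 0.4]
opening: 1.0
finger_force: 0.0
```

Call:
servo_tool([
  [-0.002,0,0.03,0,0.087],
  [0,0,0.035,0,0.087],
  [0,0,0.035,0,0.087],
  [0,0,0.02,0,0.087],
  [0,0,0,0,0.07],
])

```text
time_s: 7.75
tool_pos: [0.4518, 0.3284, 0.0759]
ee_rot: [-179.8, -0.4, 177.5]
force: [0.6, -0.1, -0.3]
opening: 0.946
finger_force: 0.0
```

Call:
servo_tool([
  [0,0,0,0,0.06],
  [0,0,0,0,0.048],
  [0,0,0,0,0.048],
  [0,0,0,0,0.048],
  [0,0,0,0,0.048],
])

```text
time_s: 8.38
tool_pos: [0.4553, 0.3307, 0.0807]
ee_rot: [179.9, 0.1, 177.5]
force: [-0.1, 1.4, 5.3]
opening: 0.61
finger_force: 15.0
```

Call:
servo_tool([
  [0,0,0,0,0.048],
  [0,0,0,0,0.048],
  [0,0,-0.005,0,0.048],
  [0,0,-0.02,0,0.048],
  [0,0,-0.02,0,0.048],
])

```text
time_s: 9.0
tool_pos: [0.4533, 0.3289, 0.1236]
ee_rot: [-179.9, -0.2, 177.5]
force: [-0.1, -0.0, -3.1]
opening: 0.61
finger_force: 15.0
```

Call:
servo_tool([
  [0,0,-0.02,0,0.048],
  [-0.025,-0.025,0,0,0.048],
  [-0.032,-0.032,0,0,0.048],
  [-0.032,-0.032,0,0,0.048],
  [-0.032,-0.032,0,0,0.048],
])

```text
time_s: 9.62
tool_pos: [0.5698, 0.2021, 0.1434]
ee_rot: [-179.9, -0.2, 177.5]
force: [1.1, 1.0, -2.7]
opening: 0.61
finger_force: 15.0
```

Call:
servo_tool([
  [-0.032,-0.032,0,0,0.048],
  [-0.032,-0.032,0,0,0.048],
  [-0.03,-0.03,0,0,0.048],
  [-0.022,-0.026,0,0,0.048],
  [0,0,0.01,0,0.048],
])

```text
time_s: 10.25
tool_pos: [0.6816, 0.0757, 0.134]
ee_rot: [-179.9, -0.0, 177.3]
force: [0.2, -1.0, -3.0]
opening: 0.612
finger_force: 15.0
```

```bash
python3 - <<'E'
from h import *
for i in range(2):to(.6805,.0767,.0315)
im=bot.snapshot("scene");cv2.imwrite("pics/s1.png",cv2.resize(im[130:260,130:400,::-1],None,fx=2.9,fy=2.9,interpolation=cv2.INTER_CUBIC))
E
```

```text
pos [0.6816 0.0757 0.134 ] yaw 177.29 tool [0.0012 0.0009 0.1025]
pos [0.6816 0.0757 0.134 ] yaw 177.29 tool [0.0012 0.0009 0.1025]
```

View pics/s1.png

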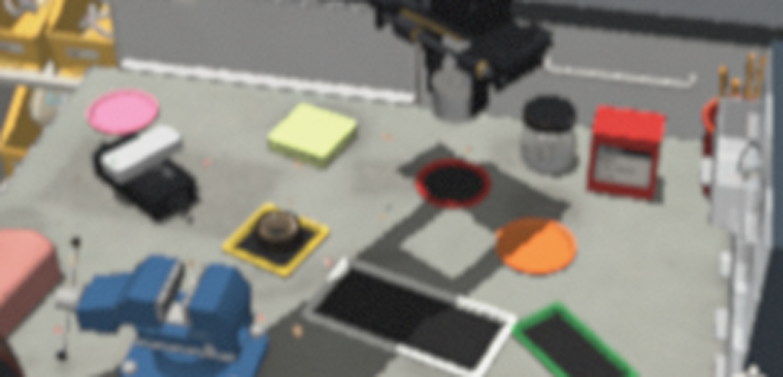

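Call:
servo_tool([
  [0,0,0.03,0,0.048],
  [0,0,0.035,0,0.048],
  [0,0,0.022,0,0.048],
  [0,0,0.01,0,0.048],
  [0,0,0,0,0.048],
])

```text
time_s: 10.92
tool_pos: [0.6802, 0.079, 0.0371]
ee_rot: [-180.0, -0.1, 177.5]
force: [0.6, 0.5, -2.8]
opening: 0.613
finger_force: 15.0
```

Call:
servo_tool([
  [0,0,0,0,0.048],
  [0,0,0,0,0.048],
  [0,0,0,0,0.048],
  [0,0,0,0,0.048],
])

```text
time_s: 11.42
tool_pos: [0.6809, 0.0787, 0.0379]
ee_rot: [180.0, 0.0, 177.5]
force: [-0.6, 0.4, -4.0]
opening: 0.611
finger_force: 15.0
```

Call:
servo_tool([
  [0,0.001,0.004,0,0.048],
  [0,0,0.002,0,0.048],
  [0,0,0.001,0,0.048],
  [0,0,0,0,0.048],
  [0,0,0,0,0.048],
])

```text
time_s: 12.05
tool_pos: [0.6807, 0.0798, 0.0317]
ee_rot: [-180.0, -0.0, 177.5]
force: [-4.3, 1.3, 6.7]
opening: 0.611
finger_force: 15.0
```

Call:
servo_tool([
  [0,0,-0.001,0,0.055],
  [0,0,0,0,0.065],
  [0,0,0,0,0.072],
  [0,0,0,0,0.072],
  [0,0,0,0,0.072],
])

```text
time_s: 12.68
tool_pos: [0.6807, 0.0796, 0.0314]
ee_rot: [-180.0, -0.0, 177.5]
force: [0.8, 0.6, -0.6]
opening: 0.823
finger_force: 0.0
```

Call:
servo_tool([
  [0,0,-0.02,0,0.074],
  [0,0,-0.04,0,0.087],
  [0,0,-0.05,0,0.087],
  [0,0,-0.05,0,0.087],
  [0,0,0,0,0.087],
])

```text
time_s: 13.3
tool_pos: [0.6845, 0.0798, 0.2003]
ee_rot: [180.0, 0.7, 177.5]
force: [0.2, -1.3, 0.1]
opening: 1.0
finger_force: 0.0
```

```bash
python3 - <<'E'
from h import *
im=bot.snapshot("wrist");cv2.imwrite("pics/w3.png",im[:250,:,::-1])
p=bot.camera_params("wrist");np.save("w3.npy",p["world_from_camera"])
print(bot.observe()["tool_pos"], proj(p,[[.6805,.0767,.007]]))
im=bot.snapshot("top");cv2.imwrite("pics/t2.png",im[:,:,::-1])
p=bot.camera_params("top")
m=cv2.cvtColor(im,cv2.COLOR_RGB2HSV).astype(int);hub=((m[:,:,1]<45)&(m[:,:,2]>165))
c=biggest(hub,(143,215,190,270));print("hub",cv2.boundingRect(c),cv2.contourArea(c),rect(p,c,.052))
E
```

```text
[0.68280434 0.07976006 0.19656614] [[257.81125007 172.26434969]]
hub (143, 215, 47, 55) 1476.5 (array([451. , 326.8]), array([112.7, 133.7]), 89.6)
```

View pics/w3.png

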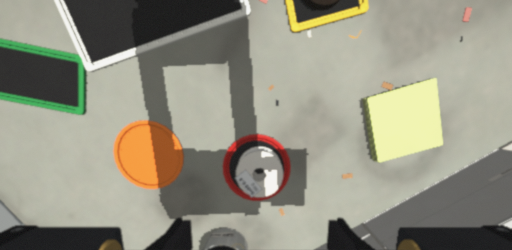

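```bash
python3 - <<'E'
from h import *
p=bot.camera_params("wrist");p["world_from_camera"]=np.load("w3.npy")
print("reel",onz(p,[(259.5,173.5)],.041)[0].round(4))
im=cv2.imread("pics/t2.png");p=bot.camera_params("top");V=im.min(2)
for t in(185,200,215):
    c=biggest(V>t,(140,210,190,270));print("hub",cv2.boundingRect(c),cv2.contourArea(c),rect(p,c,.052))
to(.451,.3347,.24)
E
```

```text
reel [0.6742 0.079  0.041 ]
hub (154, 223, 16, 38) 474.0 (array([452.1, 336.3]), array([33.8, 89.4]), 87.0)
hub (154, 223, 16, 37) 458.0 (array([453.3, 336.4]), array([33.4, 87.1]), 87.0)
hub (154, 223, 16, 37) 444.0 (array([453.1, 336.4]), array([33. , 86.9]), 86.6)
pos [0.6813 0.0797 0.1937] yaw 177.47 tool [ 0.2413  0.2446 -0.0463]
```

Call:
servo_tool([
  [0.025,0.026,0,0.5,0.087],
  [0.04,0.04,0,0,0.087],
  [0.04,0.04,0,0,0.087],
  [0.04,0.04,0,0,0.087],
  [0.04,0.04,0,0,0.087],
])

```text
time_s: 14.02
tool_pos: [0.503, 0.2757, 0.1897]
ee_rot: [-179.9, -0.2, 177.0]
force: [0.8, 0.6, -0.4]
opening: 1.001
finger_force: 0.0
```

Call:
servo_tool([
  [0.035,0.035,0,0,0.087],
  [0.02,0.025,0,0,0.07],
  [0,0,0.03,0,0.06],
  [0,0,0.03,0,0.06],
  [0,0,0,0,0.06],
])

```text
time_s: 14.65
tool_pos: [0.4506, 0.3362, 0.1274]
ee_rot: [-179.7, -0.4, 177.0]
force: [0.4, 0.6, -0.3]
opening: 0.706
finger_force: 0.0
```

```bash
python3 - <<'E'
from h import *
to(.4525,.336,.056)
im=bot.snapshot("wrist");cv2.imwrite("pics/w4.png",im[:250,:,::-1]);p=bot.camera_params("wrist")
m=im.min(2)
for t in (150,185):
  c=biggest(m>t,(200,130,320,230));print("hub",cv2.boundingRect(c),rect(p,c,.052))
E
```

```text
pos [0.4506 0.3362 0.1274] yaw 176.99 tool [-0.0019 -0.0001  0.0714]
hub (230, 130, 90, 100) (array([432.3, 349.1]), array([71.6, 84.8]), 87.0)
hub (246, 154, 36, 22) (array([417.2, 340.7]), array([28.5, 17.4]), 87.0)
```

Call:
servo_tool([
  [-0.002,0,0.03,0,0.06],
  [0,0,0.025,0,0.06],
  [0,0,0.012,0,0.06],
  [0,0,0.004,0,0.06],
  [0,0,0,0,0.06],
])

```text
time_s: 15.32
tool_pos: [0.4564, 0.338, 0.0614]
ee_rot: [180.0, 0.1, 177.0]
force: [-0.2, -0.1, 0.1]
opening: 0.69
finger_force: 0.0
```

Call:
servo_tool([
  [0,0,0,0,0.045],
  [0,0,0,0,0.03],
  [0,0,0,0,0.03],
  [0,0,0,0,0.03],
  [0,0,0,0,0.03],
])

```text
time_s: 15.95
tool_pos: [0.456, 0.3378, 0.0608]
ee_rot: [180.0, 0.0, 177.0]
force: [-1.9, -1.5, 2.4]
opening: 0.4
finger_force: 15.0
```

Call:
servo_tool([
  [0,0,0,0,0.03],
  [0,0,0,0,0.03],
  [0,0,0,0,0.03],
])

```text
time_s: 16.32
tool_pos: [0.456, 0.3378, 0.0608]
ee_rot: [180.0, 0.0, 177.0]
force: [-1.2, -1.6, 5.0]
opening: 0.399
finger_force: 15.0
```

Call:
servo_tool([
  [0,0,0,0,0.055],
  [0,0,0,0,0.055],
  [0.003,0,0.004,0,0.055],
  [0,0,0,0,0.03],
  [0,0,0,0,0.03],
])

```text
time_s: 16.95
tool_pos: [0.4526, 0.3378, 0.0563]
ee_rot: [-180.0, -0.0, 177.0]
force: [0.8, 0.1, -0.6]
opening: 0.48
finger_force: 0.0
```

Call:
servo_tool([
  [0,0,0,0,0.03],
  [0,0,0,0,0.03],
  [0,0,0,0,0.03],
  [0,0,-0.005,0,0.03],
  [0,0,-0.02,0,0.03],
], force=22)

```text
time_s: 17.58
tool_pos: [0.4517, 0.3372, 0.0811]
ee_rot: [-179.9, -0.2, 177.0]
force: [-0.3, 0.1, -0.8]
opening: 0.399
finger_force: 22.0
```

```bash
python3 - <<'E'
from h import *
to(.562,-.1755,.12)
w=np.array([.1093,-.5133]);n=13;a=177.;pos=np.zeros(2)
for k in range(n):
    r=np.radians(a);f=.5 if k in(0,n-1) else 1;s=w/(n-1)*f
    t=np.round([s@[np.cos(r),np.sin(r)],s@[np.sin(r),-np.cos(r)]],3);pos+=t[0]*np.array([np.cos(r),np.sin(r)])+t[1]*np.array([np.sin(r),-np.cos(r)])
    print(t.tolist(),end=' ');a-=7.7 if k<12 else 8.1
print(a,w-pos)
E
```

```text
pos [0.4517 0.3372 0.0811] yaw 176.97 tool [-0.1373 -0.5062 -0.0389]
[-0.006, -0.021] [-0.017, -0.04] [-0.022, -0.038] [-0.027, -0.034] [-0.031, -0.03] [-0.035, -0.026] [-0.038, -0.021] [-0.041, -0.016] [-0.043, -0.01] [-0.044, -0.004] [-0.044, 0.002] [-0.043, 0.007] [-0.021, 0.007] 76.50000000000006 [-0.00131713 -0.00022982]
```

Call:
servo_tool([
  [0,0,-0.02,0,0.03],
  [0,0,-0.03,0,0.03],
])

```text
time_s: 17.82
tool_pos: [0.4527, 0.3378, 0.1333]
ee_rot: [180.0, 0.0, 177.0]
force: [-0.4, -0.1, -1.1]
opening: 0.398
finger_force: 22.0
```

Call:
servo_tool([
  [-0.006,-0.021,0,7.7,0.03],
  [-0.017,-0.04,0,7.7,0.03],
  [-0.022,-0.038,0,7.7,0.03],
  [-0.027,-0.034,0,7.7,0.03],
  [-0.031,-0.03,0,7.7,0.03],
])

```text
time_s: 18.45
tool_pos: [0.4951, 0.1453, 0.1336]
ee_rot: [179.9, 0.1, 138.2]
force: [0.8, -0.2, -0.3]
opening: 0.4
finger_force: 22.0
```

Call:
servo_tool([
  [-0.035,-0.026,0,7.7,0.03],
  [-0.038,-0.021,0,7.7,0.03],
  [-0.041,-0.016,0,7.7,0.03],
  [-0.043,-0.01,0,7.7,0.03],
  [-0.044,-0.004,0,7.7,0.03],
])

```text
time_s: 19.08
tool_pos: [0.5409, -0.0696, 0.1337]
ee_rot: [179.9, 0.1, 99.7]
force: [1.2, 0.4, -0.7]
opening: 0.4
finger_force: 22.0
```

Call:
servo_tool([
  [-0.044,0.002,0,7.7,0.03],
  [-0.043,0.007,0,7.7,0.03],
  [-0.021,0.007,0,8.1,0.03],
  [0,0,0,0,0.03],
  [0,0,0,0,0.03],
])

```text
time_s: 19.7
tool_pos: [0.5632, -0.1747, 0.1324]
ee_rot: [180.0, -0.0, 76.6]
force: [-0.6, -0.9, -2.4]
opening: 0.395
finger_force: 22.0
```

```bash
python3 - <<'E'
from h import *
to(.562,-.1755,.026)
im=bot.snapshot("wrist");cv2.imwrite("pics/w5.png",im[:260,:,::-1])
p=bot.camera_params("wrist");m=im.min(2);np.save("w5.npy",p["world_from_camera"])
g=cv2.cvtColor(im,cv2.COLOR_RGB2HSV).astype(int);c=biggest((g[:,:,0]>50)&(g[:,:,0]<85)&(g[:,:,1]>100),(100,60,420,230))
print("green",cv2.boundingRect(c),rect(p,c,.007))
E
```

```text
pos [ 0.5632 -0.1747  0.1324] yaw 76.6 tool [-0.0011 -0.001   0.1064]
green (225, 129, 67, 48) (array([ 568.5, -140.2]), array([45.8, 64.8]), 78.4)
```

View pics/w5.png

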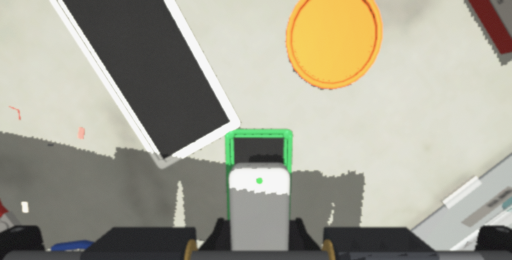

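Call:
servo_tool([
  [0,-0.001,0.03,0,0.03],
  [0,0,0.04,0,0.03],
  [0,0,0.023,0,0.03],
  [0,0,0.009,0,0.03],
  [0,0,0,0,0.03],
])

```text
time_s: 20.38
tool_pos: [0.5622, -0.1743, 0.0296]
ee_rot: [-180.0, -0.0, 76.6]
force: [-0.2, -0.2, 0.1]
opening: 0.4
finger_force: 22.0
```

Call:
servo_tool([
  [0,0,0,0,0.03],
  [0,0,0.002,0,0.03],
  [0,0,0,0,0.03],
  [0,0,0,0,0.03],
])

```text
time_s: 20.88
tool_pos: [0.5623, -0.1751, 0.0278]
ee_rot: [180.0, 0.0, 76.5]
force: [-1.0, 0.6, -1.1]
opening: 0.4
finger_force: 22.0
```

Call:
servo_tool([
  [0,0,0.002,0,0.03],
  [0,0,0,0,0.03],
  [0,0,0,0,0.042],
  [0,0,0,0,0.05],
  [0,0,0,0,0.05],
])

```text
time_s: 21.5
tool_pos: [0.5622, -0.175, 0.0255]
ee_rot: [-180.0, -0.0, 76.5]
force: [-0.3, -0.8, -0.5]
opening: 0.555
finger_force: 0.0
```

Call:
servo_tool([
  [0,0,0,0,0.05],
  [0,0,-0.02,0,0.05],
  [0,0,-0.04,0,0.087],
  [0,0,-0.05,0,0.087],
  [0,0,-0.05,0,0.087],
])

```text
time_s: 22.12
tool_pos: [0.5623, -0.175, 0.1887]
ee_rot: [179.9, 0.0, 76.5]
force: [0.1, -0.7, -0.2]
opening: 0.834
finger_force: 0.0
```

```bash
python3 - <<'E'
from h import *
im=bot.snapshot("top");cv2.imwrite("pics/t3.png",im[:,:,::-1]);p=bot.camera_params("top")
H,S,V=[c.astype(int) for c in cv2.split(cv2.cvtColor(im,cv2.COLOR_RGB2HSV))]
m=cv2.morphologyEx((V<60).astype(np.uint8),cv2.MORPH_OPEN,np.ones((11,11)))
c=biggest(m,(125,215,215,280));print("brick",cv2.boundingRect(c),cv2.contourArea(c),rect(p,c,.034))
c=biggest(im.min(2)>150,(335,170,400,220));print("hub",rect(p,c,.021))
to(.4445,.3265,.17)
E
```

```text
brick (171, 242, 22, 16) 308.0 (array([432.1, 291.8]), array([52.4, 36.5]), 87.8)
hub (array([ 557. , -133.8]), array([ 72. , 129.6]), 85.3)
pos [ 0.5659 -0.1765  0.1971] yaw 76.49 tool [ 0.4607 -0.2356  0.0271]
```

View pics/t3.png

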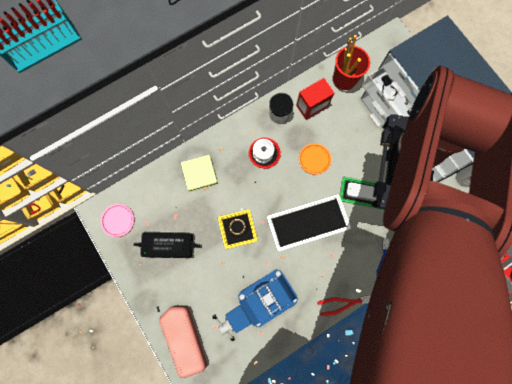

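```bash
python3 - <<'E'
from h import *
im=cv2.imread("pics/t3.png");p=bot.camera_params("top")
V=im.max(2)
for t in(60,75,90):
    m=cv2.morphologyEx((V<t).astype(np.uint8),cv2.MORPH_CLOSE,np.ones((9,9)));m=cv2.morphologyEx(m,cv2.MORPH_OPEN,np.ones((13,13)))
    c=biggest(m,(125,215,215,280));print("brick",cv2.boundingRect(c),cv2.contourArea(c),rect(p,c,.034))
w=np.array([.445,.3265])-[.5635,-.1755];n=13;a=76.5;pos=np.zeros(2)
for k in range(n):
    r=np.radians(a);f=.5 if k in(0,n-1) else 1;s=w/(n-1)*f
    e=np.array([[np.cos(r),np.sin(r)],[np.sin(r),-np.cos(r)]]);t=np.round(e@s,3);pos+=t@e
    print(t.tolist(),end=' ');a+=7.7
print(a,w-pos)
E
```

```text
brick (141, 233, 52, 25) 1196.5 (array([444.6, 328.3]), array([126.4,  58.7]), 87.8)
brick (141, 233, 53, 25) 1216.0 (array([444.6, 327.4]), array([128.5,  58.7]), 87.8)
brick (141, 232, 53, 26) 1242.0 (array([445.8, 327.1]), array([129.1,  61.2]), 87.8)
[0.019, -0.01] [0.041, -0.014] [0.042, -0.008] [0.043, -0.003] [0.043, 0.003] [0.042, 0.009] [0.041, 0.014] [0.038, 0.02] [0.035, 0.025] [0.032, 0.029] [0.028, 0.033] [0.023, 0.036] [0.009, 0.02] 176.59999999999994 [ 0.0003804 -0.0012354]
```

Call:
servo_tool([
  [0,0,0,-5.7,0.087],
  [0,0,0,-5.6,0.087],
  [0.021,-0.007,0,0,0.087],
  [0.042,-0.012,0,0,0.087],
  [0.042,-0.012,0,0,0.087],
])

```text
time_s: 22.8
tool_pos: [0.5345, -0.067, 0.1861]
ee_rot: [180.0, -0.0, 87.6]
force: [1.1, 1.0, -0.3]
opening: 0.999
finger_force: 0.0
```

Call:
servo_tool([
  [0.042,-0.012,0,0,0.087],
  [0.042,-0.012,0,0,0.087],
  [0.042,-0.012,0,0,0.087],
  [0.042,-0.012,0,0,0.087],
  [0.042,-0.012,0,0,0.087],
])

```text
time_s: 23.42
tool_pos: [0.4823, 0.1455, 0.1862]
ee_rot: [180.0, -0.0, 87.7]
force: [1.1, 0.2, 0.2]
opening: 1.001
finger_force: 0.0
```

Call:
servo_tool([
  [0.042,-0.012,0,0,0.087],
  [0.042,-0.011,0,0,0.087],
  [0.042,-0.011,0,0,0.087],
  [0.035,-0.008,0,0,0.087],
  [0,0,0,0,0.087],
])

```text
time_s: 24.05
tool_pos: [0.4461, 0.3084, 0.1861]
ee_rot: [180.0, -0.1, 87.9]
force: [0.0, -1.0, 0.2]
opening: 1.0
finger_force: 0.0
```

```bash
python3 - <<'E'
from h import *
to(.445,.3275,.029)
im=bot.snapshot("wrist");cv2.imwrite("pics/w6.png",im[:250,:,::-1]);p=bot.camera_params("wrist")
print(proj(p,[[.445,.3275,.034],[.445,.2655,.034]]))
im=bot.snapshot("top");V=im.max(2);p=bot.camera_params("top")
c=biggest(im.min(2)>170,(345,178,387,206));print("hub",cv2.boundingRect(c),rect(p,c,.021))
E
```

```text
pos [0.4461 0.3084 0.1861] yaw 87.91 tool [ 0.0191 -0.0018  0.1571]
[[258.73516064 161.74747336]
 [260.79317657 215.04105646]]
hub (347, 183, 36, 18) (array([ 562.9, -173.4]), array([88.9, 34.2]), 76.7)
```

View pics/w6.png

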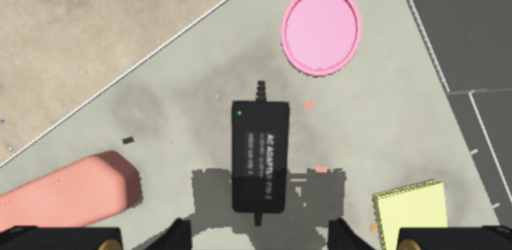

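Call:
servo_tool([
  [0.019,-0.001,0.02,0,0.087],
  [0,0,0.04,0,0.087],
  [0,0,0.04,0,0.087],
  [0,0,0.036,0,0.087],
  [0,0,0.015,0,0.087],
])

```text
time_s: 24.78
tool_pos: [0.4462, 0.323, 0.0325]
ee_rot: [-179.8, 0.1, 87.7]
force: [-0.0, -0.0, 0.2]
opening: 0.999
finger_force: 0.0
```

Call:
servo_tool([
  [0,0,0,0,0.087],
  [0,0,0.003,0,0.07],
  [0,0,0,0,0.055],
  [0,0,0,0,0.055],
  [0,0,0,0,0.055],
], force=35)

```text
time_s: 25.4
tool_pos: [0.4477, 0.3251, 0.0323]
ee_rot: [180.0, -0.0, 87.8]
force: [-2.0, -1.2, 5.1]
opening: 0.711
finger_force: 34.9
```

Call:
servo_tool([
  [0,0,0,0,0.055],
  [0,0,0,0,0.055],
  [0,0,0,0,0.055],
])

```text
time_s: 25.78
tool_pos: [0.4477, 0.3251, 0.0323]
ee_rot: [180.0, -0.0, 87.8]
force: [-2.0, -0.2, 6.4]
opening: 0.711
finger_force: 34.9
```

Call:
servo_tool([
  [0,0,-0.005,0,0.055],
  [0,0,-0.02,0,0.055],
  [0,0,-0.035,0,0.055],
  [0,0,-0.04,0,0.055],
  [0,0,-0.02,0,0.055],
])

```text
time_s: 26.4
tool_pos: [0.4483, 0.3251, 0.1536]
ee_rot: [179.9, -0.1, 87.8]
force: [0.1, 0.4, -4.9]
opening: 0.711
finger_force: 34.9
```

Call:
servo_tool([
  [-0.02,0.004,0,0,0.055],
  [-0.036,0.006,0,0,0.055],
  [-0.036,0.006,0,0,0.055],
  [-0.036,0.006,0,0,0.055],
  [-0.036,0.006,0,0,0.055],
])

```text
time_s: 27.02
tool_pos: [0.4678, 0.1575, 0.1496]
ee_rot: [-179.8, 0.1, 87.8]
force: [1.0, -0.7, -2.7]
opening: 0.711
finger_force: 34.9
```

Call:
servo_tool([
  [-0.036,0.006,0,0,0.055],
  [-0.036,0.006,0,0,0.055],
  [-0.036,0.006,0,0,0.055],
  [-0.036,0.006,0,0,0.055],
  [-0.03,0.004,0,0,0.055],
])

```text
time_s: 27.65
tool_pos: [0.4888, -0.0172, 0.1497]
ee_rot: [-179.8, 0.0, 87.7]
force: [-0.2, 0.5, -3.9]
opening: 0.705
finger_force: 34.9
```

Call:
servo_tool([
  [-0.013,0.001,0,0,0.055],
  [0,0,0,-6,0.055],
  [0,0,0,-6,0.055],
  [0,0,0,-5.1,0.055],
  [0,0,0,0,0.055],
])

```text
time_s: 28.28
tool_pos: [0.4899, -0.0279, 0.1505]
ee_rot: [-179.9, -0.1, 104.8]
force: [0.5, 0.3, -3.6]
opening: 0.709
finger_force: 34.9
```

```bash
python3 - <<'E'
from h import *
to(.491,-.030,.037)
im=bot.snapshot("wrist");cv2.imwrite("pics/w7.png",im[:250,:,::-1])
E
```

```text
pos [ 0.4899 -0.0279  0.1505] yaw 104.84 tool [-0.0023  0.0006  0.1135]
```

View pics/w7.png

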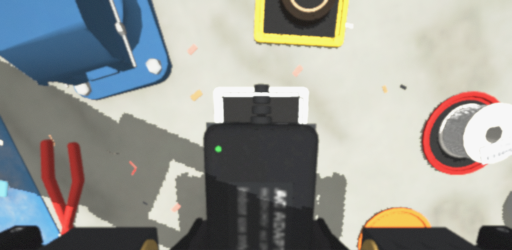

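Call:
servo_tool([
  [-0.002,0,0.03,0,0.055],
  [0,0,0.04,0,0.055],
  [0,0,0.028,0,0.055],
  [0,0,0.01,0,0.055],
  [0,0,0,0,0.055],
])

```text
time_s: 28.95
tool_pos: [0.491, -0.0299, 0.0432]
ee_rot: [-179.9, -0.0, 104.8]
force: [0.0, 0.3, -3.8]
opening: 0.714
finger_force: 34.9
```

Call:
servo_tool([
  [0,0,0.002,0,0.055],
  [0,0,0,0,0.055],
  [0,0,0,0,0.055],
])

```text
time_s: 29.32
tool_pos: [0.492, -0.0302, 0.0423]
ee_rot: [179.9, 0.0, 104.9]
force: [0.0, 0.3, -5.0]
opening: 0.71
finger_force: 34.9
```

Call:
servo_tool([
  [0,0,0.004,0,0.055],
  [0,0,0.002,0,0.055],
  [0,0,0,0,0.055],
  [0,0,0,0,0.055],
])

```text
time_s: 29.82
tool_pos: [0.4913, -0.0301, 0.0354]
ee_rot: [-180.0, -0.0, 104.9]
force: [0.5, -0.0, -4.0]
opening: 0.71
finger_force: 34.9
```

Almost in contact with the tray floor, so I'll release and retreat.

Call:
servo_tool([
  [0,0,0.001,0,0.055],
  [0,0,0,0,0.065],
  [0,0,0,0,0.075],
  [0,0,0,0,0.08],
  [0,0,0,0,0.08],
])

```text
time_s: 30.45
tool_pos: [0.4915, -0.0301, 0.0346]
ee_rot: [180.0, 0.0, 104.9]
force: [0.6, -1.2, -0.6]
opening: 0.907
finger_force: 0.0
```

Call:
servo_tool([
  [0,0,0,0,0.08],
  [0,0,-0.02,0,0.08],
  [0,0,-0.04,0,0.087],
  [0,0,-0.05,0,0.087],
  [0,0,-0.05,0,0.087],
])

```text
time_s: 31.08
tool_pos: [0.491, -0.03, 0.1959]
ee_rot: [-180.0, -0.0, 104.9]
force: [1.2, 0.0, 0.3]
opening: 0.995
finger_force: 0.0
```

Call:
servo_tool([
  [0.05,0.01,-0.01,0,0.087],
  [0.06,0.01,0,0,0.087],
  [0.06,0.01,0,0,0.087],
  [0.06,0.01,0,0,0.087],
  [0.06,0.01,0,0,0.087],
])

```text
time_s: 31.7
tool_pos: [0.4648, 0.265, 0.2047]
ee_rot: [180.0, 0.0, 104.9]
force: [0.8, 0.4, -0.1]
opening: 0.997
finger_force: 0.0
```

Call:
servo_tool([
  [0.05,0,0,0,0.087],
  [0.05,0,0,0,0.087],
  [0.05,0,0,0,0.087],
  [0.02,0,0,0,0.087],
  [0,0,0,0,0.087],
])

```text
time_s: 32.33
tool_pos: [0.4211, 0.428, 0.2042]
ee_rot: [-180.0, 0.0, 105.0]
force: [-0.2, 0.1, 0.7]
opening: 0.997
finger_force: 0.0
```

```bash
python3 - <<'E'
from h import *
im=bot.snapshot("top");cv2.imwrite("pics/t4.png",cv2.resize(im[110:280,170:420,::-1],None,fx=3.2,fy=3.2,interpolation=cv2.INTER_CUBIC));p=bot.camera_params("top")
cv2.imwrite("pics/t4f.png",im[:,:,::-1])
s=bot.observe();print(s["time_s"],s["tool_pos"])
c=biggest(im.min(2)>170,(345,178,387,206));print("hub",rect(p,c,.021))
c=biggest(im.min(2)>150,(245,135,284,170));print("reel",rect(p,c,.041))
print("expected px tape,reel,brick",proj(p,[[.4815,.1545,.022],[.6803,.0767,.041],[.4913,-.0276,.037]]).round(1))
E
```

```text
32.375 [0.42161887 0.42690425 0.20415893]
hub (array([ 562.9, -173.3]), array([87.9, 33.2]), 76.7)
reel (array([676.7,  81. ]), array([51.3, 58.9]), 87.7)
expected px tape,reel,brick [[237.  227.8]
 [264.6 148.5]
 [310.2 220.3]]
```

View pics/t4.png

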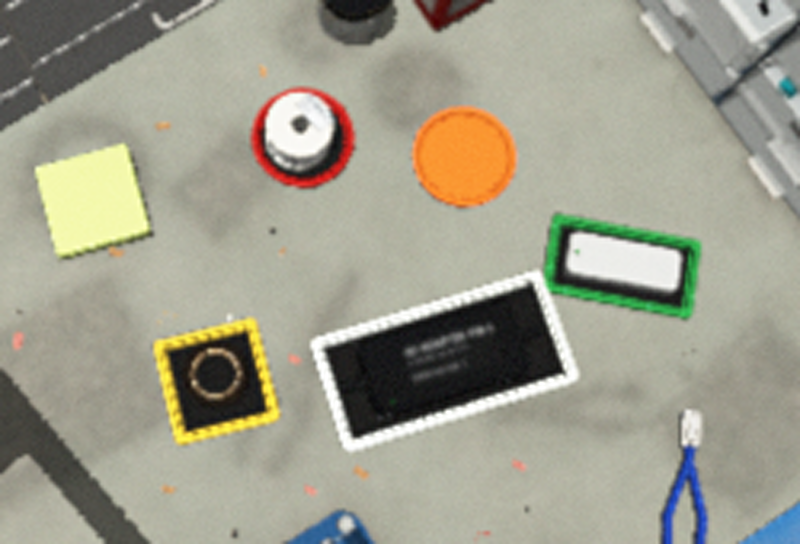

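All four things lie flat in their trays, and the pad has not moved. The tape ring is at (237,227) against an expected (237,228), and the reel top is at (263,150) against (265,149). The hub and adapter are centred inside their lips. I'm handing in.

```bash
python3 -c "
from rig import bot
print(bot.finish_job())"
```

```text
the job is handed in; nothing more can be done
None
```

I handed the job in at about 32 s of robot time: the last camera pictures showed tape, reel, hub and adapter flat in their own trays and the note pad in place, and the hand-in call gave no verdict.

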